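# Load a grinding point into an indexing carousel and index it one click

### The job

Take the pink grinding point out of the wooden rack and set it, shank down and fully seated, in the empty carousel pocket that stands at the yellow arrow; lower it in, do not drop it. Then turn the carousel exactly one click (a sixth of a turn) clockwise seen from above, so that the next empty pocket stands at the arrow, and let go. Leave the other grinding points in their holes and everything else on the bench where it is.

Things in the scene. Friction and masses are not known exactly. Their poses are not given: they have to be found in the camera images.
- pink_point_head (a point): Pink grinding point: a pink cylinder (head, 40 mm across, 45 mm tall) on a steel shank 12 mm across, 50 mm long, its last 4 mm tapering to 6 mm; 0.13 to 0.23 kg. It starts upright in one of the three rack holes, only the head showing. This point is the centre of the head, 22.5 mm below its top, 72.5 mm above the shank's tip; z points from shank to head.
- white_point_head (a point): A white grinding point in another hole of the rack; leave it. Same size and shape as the pink one; the point given is the centre of its head.
- black_point_head (a point): A black grinding point in another hole of the rack; leave it. Same size and shape as the pink one; the point given is the centre of its head.
- grey_point1_head (a point): A grey grinding point seated in pocket5 of the carousel; it stays there and rides along. Same size and shape as the pink one; the point given is the centre of its head.
- grey_point2_head (a point): A grey grinding point seated in pocket4 of the carousel; it stays there and rides along. Same size and shape as the pink one; the point given is the centre of its head.
- rack: Fixed wooden block 60 x 250 x 70 mm (x, y, z) with three holes 17 mm across, 90 mm apart along its y axis; origin at the centre of its underside, on the bench. The heads rest on its top, 70 mm above the bench.
- carousel: Fixed green base of the indexing carousel, a disc 230 mm across; origin at the centre of its underside on the bench, which lies on the turning axis. Its -x axis points to the loading place, marked by a yellow arrow on a tongue that (70 mm wide, 22 mm tall) reaches 195 mm out from the axis.
- arrow (a point): Tip of the yellow arrow on the base, 130 mm from the axis; the pocket nearest to it is at the loading place.
- pocket0 (a point): Centre of the mouth of the empty pocket that stands at the arrow at the start; it turns with the rotor. The mouth is 92 mm above the bench; the hole is 16 mm across with a 3 mm chamfer, 54 mm deep. A seated point's head rests on the block's top, head centre 22.5 mm above this point.
- pocket1 (a point): Mouth centre of the next pocket, empty at the start: it comes to the arrow after one click clockwise.
- pocket4 (a point): Mouth centre of the pocket that holds a grey point (grey_point2) all along.
- pocket5 (a point): Mouth centre of the pocket that holds a grey point (grey_point1) all along; next to pocket0 on its clockwise side.
- turn_bar (a point): Centre of the red turning bar on the rotor's axis, 133 mm above the bench: 60 mm long (its x axis), 18 mm wide (its y axis), 30 mm tall, fixed to the rotor, on a stem 18 mm across that leaves 28 mm free between hub and bar. Grip it across its width and turn it.
- rotor (a joint): Turn of the rotor, an aluminium disc 250 mm across (top 37 mm above the bench) with six blue pocket blocks (36 mm square, 55 mm tall) 100 mm from the axis and a dark hub 60 mm across (top 90 mm above the bench). 0 at the start, grows clockwise seen from above, 1.047 rad (60 degrees) a click. A spring-like detent pulls it to the nearest click and gives way at about 0.2 N m.
- violet_wheel: Bystander: a loose violet abrasive wheel, 150 mm across, 30 mm thick, lying flat. Origin at the centre of its underside.
- white_sleeve: Bystander: a loose white abrasive sleeve, 70 mm across, 60 mm tall. Origin at the centre of its underside.
- jar: Bystander: a loose jar, 64 mm across, 100 mm tall. Origin at the centre of its underside.
- brush: Bystander: a loose hand brush lying on the bench.
- wrench: Bystander: a loose wrench lying on the bench.
- grey_plug: Bystander: a loose grey abrasive cylinder, 54 mm across, 60 mm tall, standing. Origin at the centre of its underside.
Things that resemble listed ones, but are neither listed nor needed, are in the scene too. What is meant by the part that bears pink_point_head is not purple, and is the larger of those in its own colour. Leave any orange look-alike of the part that bears grey_point1_head alone.

How it is judged:
By the outcome, as a careful person would: the job done as asked, in the order asked, and still so for the second after the job is handed in, with the robot touching nothing.
It also fails if it takes over 56 s, if anything falls off the work surface, if the arm or the gripper's body presses on something with over 40 N, if the wrist force passes 120 N, or if a joint passes its speed limit or range.

### The arm

A 6-joint arm with a two-finger parallel gripper is mounted at the origin on the work surface. World frame = base frame: x ahead of the robot, y to its left, z up, the work surface at z = 0. Lengths are in m, angles in rad, forces in N, time in s.
With the tool pointing down it reaches from about 0.3 to 0.825 m from the base axis. Payload 5.4 kg.
Tool frame: the origin (TCP) lies between the finger pads; the fingertips stand 17 mm ahead of it and the grasp point (between the pads) lies 2 mm behind it; z points along the fingers, y is the line along which they close (so a half turn about z gives the same grasp; the last joint's range is limited). The gripper opens to 92 mm and grips with 3 to 60 N. Pads are 20 mm wide; open, the fingers measure 128 mm over their backs; the gripper's body (75 mm by 189 mm) begins 69 mm behind the grasp point.
Start: joints at [-1.42, 0.158, 1.597, -0, 1.386, -0.21], TCP at [0.203, -0.538, 0.232] pointing down, gripper open.
Joint ranges: [-2.91, 2.91], [-0.94, 2.29], [0.18, 2.7], [-1.29, 4.43], [0.17, 2.64], [-3, 3]. Speed limits (rad/s): [2.57, 2.57, 3.14, 3.14, 3.14, 3.14].

### API

Orientations are given as a rotation vector (axis times angle).
In Python, from station import arm, eyes, finder gives the robot as it stands.
- The arm moves only by the tool move_arm, never from a script. Its argument "deltas" is a list of rows, each a list of 6 numbers: the shift along the tool's x, y, z in mm, then the turn, a rotation vector about the tool's x, y, z in degrees. In form: [[x, y, z, wx, wy, wz], ...]. A call has 1 to 8 rows; each row shifts and turns the commanded pose from where the row before left it, along the tool's axes as they then stand; what a row does not reach is not made up. A row lasts 1/10 s, in which the tool goes at most 50 mm and 8.59 degrees, less where a joint would pass 70% of its speed; a pose out of reach is approached as far as the arm can. A call is refused whole if a number of a shift passes 50 or a number of a turn 8.59, either way. A call with a gripper value outside its range is refused whole. "claw" is the finger opening in mm, from 0 to 91.9, set as the call begins (left out, the last holds). The fingers move at their own pace and stop on an object; "force" is the grip in N (left out, the last holds). Time passes only in rows, so rows that do not move let the fingers close. It gives the time, the measured TCP pose, the force, the opening and the grip force at its end, in the units of the state.
- arm.sense(): the state, without advancing time (a new reading comes with each control period).
- eyes.grab_frame(name): name is "side" or "top" or "wrist"; returns a dict with "img" (400x640x3 uint8, blue, green, red), "intrinsics" (3x3 intrinsics, pixels), "R" (3x3) and "t" (3): a world point X has camera coordinates R X + t. Camera axes: x right, y down, z forward; pixel columns grow to the right and rows downward; lengths in m; the calibration is good to about 2 mm. A picture is of the moment at which its call begins. There is no depth.
- arm.finish_job(): hands the job in; it is judged then, once.
Trained networks look in the newest picture that a camera, given by its name, has taken for a name from the list of things; names that differ only in an ending like _2 or _b are one class to them, and where a whole thing is asked for, a point or a joint stands for the part that bears it (a point fixed in the world has none). Each returns a list of dicts, best first, with "confidence" (0 to 1); they miss things now and then, are a little off and sometimes report something else, mostly with a low value. They report only what shows in the picture. A call takes as long as a camera call. They do not tell look-alikes from the thing itself.
- finder.cut_out(name, camera): "pixels" (400x640 bool, what is visible of it) and "centre" ([column, row] as shares, 0 to 1, of the picture: columns of its width, rows of its height, amid what is visible of it).
- finder.landmark_of(name, camera): "centre" ([column, row] as shares, 0 to 1, of the picture: columns of its width, rows of its height: a listed point, or the origin of a listed thing).
The state is a dict: "time_s": time; "joints": joint angles; "joint_velocities": joint speeds; "joint_torque": joint torques, N m; "tool_pos": TCP position; "tcp_rot": TCP orientation; "force": force on the tool from outside, world axes, zero at the start; "torque": the same for the moment, N m; "width": finger opening in m; "grip_force": force on a finger pad.
Only numpy, scipy, OpenCV 4.12 (cv2) and the standard library are available. Lean on these libraries where they do the work, as an engineer would, in place of code of your own. Each camera call takes 0.05 s, during which the arm holds its last target. There are 200 camera calls.

## Working session

There is one attempt and no reset: what is moved stays moved. The work goes in short steps, Python scripts to look and compute and a tool call to move; the robot and the scene stay as the last step left them, time stands still between calls to the robot, and variables do not carry over. Pictures are saved under pics/ and viewed, at most 10 in all, crops included, and the job is handed in when it is done.

Besides the shell and the picture viewer there is one more tool, called after "Emit:" as a command line: name --pt "numbers of a row" for each row, then --argument value for the rest. move_arm: Moves the arm, as the interface text tells. Its arguments: {"type":"object","properties":{"deltas":{"type":"array"},"claw":{"type":"number"},"force":{"type":"number"}},"required":["deltas"]}

```bash
mkdir -p pics; cat > h.py <<'E'
import numpy as np, cv2
from station import arm, eyes, finder
def px(c): return np.array(c)*[640,400]
def ray(f,c):
    d=np.linalg.inv(f["intrinsics"])@np.array([c[0],c[1],1.]); R=np.array(f["R"]);t=np.array(f["t"])
    return -R.T@t, R.T@d
def onz(f,c,z):
    o,d=ray(f,c); return o+d*(z-o[2])/d[2]
def proj(f,X):
    p=np.array(f["intrinsics"])@(np.array(f["R"])@X+f["t"]); return p[:2]/p[2]
E
python3 - <<'E'
from h import *
Z=dict(pink_point_head=.0925,white_point_head=.0925,black_point_head=.0925,grey_point1_head=.1145,grey_point2_head=.1145,arrow=.022,pocket0=.092,pocket1=.092,pocket4=.092,pocket5=.092,turn_bar=.133,carousel=0,rack=0,violet_wheel=0,jar=0,white_sleeve=0,grey_plug=0)
ims=[]
for cam in("top","side"):
    f=eyes.grab_frame(cam);cv2.imwrite(f"pics/{cam}0.png",f["img"])
    print(cam)
    for n,z in Z.items():
        print(n,[(px(r["centre"]).round(0).tolist(),round(r["confidence"],2),onz(f,px(r["centre"]),z).round(3)[:2].tolist()) for r in finder.landmark_of(n,cam)[:3]])
print(arm.sense()["time_s"])
E
```

```text
top
pink_point_head [([367.0, 178.0], 0.67, [0.692, -0.195]), ([377.0, 217.0], 0.61, [0.548, -0.23]), ([367.0, 246.0], 0.61, [0.445, -0.191])]
white_point_head [([355.0, 225.0], 0.43, [0.521, -0.148])]
black_point_head [([174.0, 237.0], 0.75, [0.489, 0.51]), ([395.0, 210.0], 0.44, [0.572, -0.297])]
grey_point1_head [([196.0, 238.0], 0.53, [0.483, 0.423]), ([237.0, 225.0], 0.41, [0.526, 0.279])]
grey_point2_head [([240.0, 194.0], 0.54, [0.639, 0.268])]
arrow [([263.0, 248.0], 0.64, [0.447, 0.196])]
pocket0 [([239.0, 194.0], 0.89, [0.641, 0.275]), ([259.0, 239.0], 0.65, [0.475, 0.201]), ([287.0, 225.0], 0.59, [0.526, 0.099])]
pocket1 [([239.0, 194.0], 0.89, [0.641, 0.275]), ([259.0, 239.0], 0.65, [0.475, 0.201]), ([287.0, 225.0], 0.59, [0.526, 0.099])]
pocket4 [([239.0, 194.0], 0.89, [0.641, 0.275]), ([259.0, 239.0], 0.65, [0.475, 0.201]), ([287.0, 225.0], 0.59, [0.526, 0.099])]
pocket5 [([239.0, 194.0], 0.89, [0.641, 0.275]), ([259.0, 239.0], 0.65, [0.475, 0.201]), ([287.0, 225.0], 0.59, [0.526, 0.099])]
turn_bar [([264.0, 209.0], 0.75, [0.579, 0.18]), ([174.0, 235.0], 0.16, [0.495, 0
[... 1141 characters left out ...]
[0.53, 0.267]), ([310.0, 157.0], 0.67, [0.622, 0.279]), ([283.0, 190.0], 0.65, [0.522, 0.103])]
pocket5 [([284.0, 160.0], 0.96, [0.53, 0.267]), ([310.0, 157.0], 0.67, [0.622, 0.279]), ([283.0, 190.0], 0.65, [0.522, 0.103])]
turn_bar [([295.0, 165.0], 0.81, [0.566, 0.182]), ([263.0, 190.0], 0.21, [0.459, 0.059])]
carousel [([299.0, 197.0], 0.66, [0.576, 0.171])]
rack [([300.0, 284.0], 0.93, [0.558, -0.228])]
violet_wheel [([373.0, 222.0], 0.86, [0.814, 0.017])]
jar [([343.0, 352.0], 0.56, [0.659, -0.471]), ([270.0, 174.0], 0.42, [0.475, 0.312])]
white_sleeve [([324.0, 155.0], 0.66, [0.686, 0.413]), ([298.0, 196.0], 0.36, [0.572, 0.178])]
grey_plug [([328.0, 229.0], 0.75, [0.662, -0.004])]
1.8
```

View pics/top0.png

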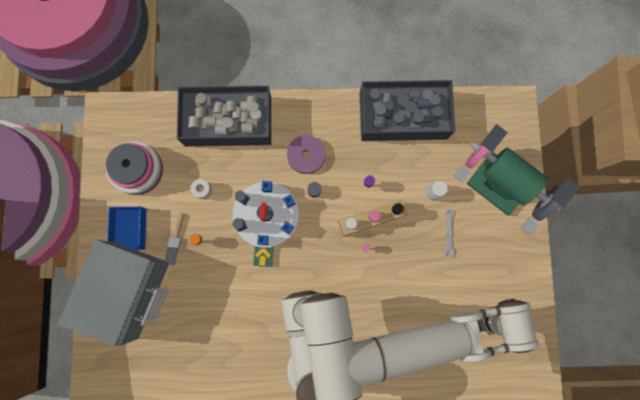

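View pics/side0.png

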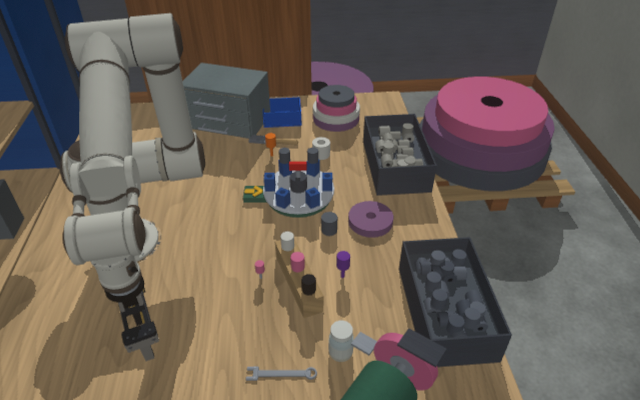

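The top view shows the rack pink point as the middle one, near (375,217). The other pink (367,247) and the purple one (369,181) are the look-alikes. In the carousel, pocket0 is near (263,240), above the arrow, with grey points at (240,197) and (238,225). The side view agrees, with the rack pink at (297,262) and pocket0 at (270,182).

```bash
cat >> h.py <<'E'
from scipy.spatial.transform import Rotation as Ro
def go(target,yawdeg=None):
    """tool-y line direction yawdeg (world, deg, mod 180); prints wz to turn, then shift in tool axes after turning"""
    s=arm.sense(); R=Ro.from_rotvec(s["tcp_rot"]).as_matrix(); w=0
    if yawdeg is not None:
        cur=np.degrees(np.arctan2(R[1,1],R[0,1])); w=-((yawdeg-cur+90)%180-90)
    R2=R@Ro.from_rotvec([0,0,np.radians(w)]).as_matrix()
    d=R2.T@(np.array(target)-s["tool_pos"])*1000
    print("t",round(s["time_s"],2),"tcp",np.round(s["tool_pos"],4),"zaxis",R[:,2].round(3),"j6",round(s["joints"][5],2),"turn wz",round(w,1),"shift",d.round(1))
E
python3 - <<'E'
from h import *
go([.549,-.229,.232],18.5)
f=eyes.grab_frame("wrist");s=arm.sense();R=Ro.from_rotvec(s["tcp_rot"]).as_matrix()
print((R.T@(ray(f,[320,200])[0]-s["tool_pos"])*1000).round(0))
E
```

```text
t 1.8 tcp [ 0.203  -0.538   0.2316] zaxis [-0.  0. -1.] j6 -0.21 turn wz -87.8 shift [ 1.832e+02  4.262e+02 -4.000e-01]
[  83.   -1. -154.]
```

Emit:
move_arm --pt "48 -18.5 0 0 0 0" --pt "48 -18.5 0 0 0 0" --pt "48 -18.5 0 0 0 0" --pt "48 -18.5 0 0 0 0" --pt "48 -18.5 0 0 0 0" --pt "48 -18.5 0 0 0 0" --pt "48 -18.5 0 0 0 0" --pt "48 -18.5 0 0 0 0" --claw 70 --force 25

```text
time_s: 2.65
tool_pos: [0.5027, -0.27, 0.2318]
tcp_rot: [3.09, 0.564, 0.001]
force: [0.4, -1.2, 0.3]
width: 0.0703
grip_force: 0.0
```

Emit:
move_arm --pt "0 0 0 0 0 -8.5" --pt "0 0 0 0 0 -8.5" --pt "0 0 0 0 0 -8.5" --pt "0 0 0 0 0 -8.5" --pt "0 0 0 0 0 -8.5" --pt "0 0 0 0 0 -8.5" --pt "0 0 0 0 0 -8.5" --pt "0 0 0 0 0 -8.5"

```text
time_s: 3.45
tool_pos: [0.5014, -0.2716, 0.2316]
tcp_rot: [2.24, 2.202, -0.0]
force: [1.2, 0.1, 0.7]
width: 0.07
grip_force: 0.0
```

```bash
python3 - <<'E'
from h import *
f=eyes.grab_frame("wrist");cv2.imwrite("pics/w1.png",f["img"])
for n in("pink_point_head","white_point_head","black_point_head"):
    for g,k in((finder.landmark_of,0),(finder.cut_out,1)):
        print(n,[(px(r["centre"]).round(0).tolist(),round(r["confidence"],2),onz(f,px(r["centre"]),.0925+.01*k).round(4)[:2].tolist()) for r in g(n,"wrist")[:3]])
go([.549,-.229,.232],18.5)
E
```

```text
pink_point_head [([252.0, 164.0], 0.84, [0.4415, -0.2364]), ([509.0, 132.0], 0.82, [0.6732, -0.2117]), ([372.0, 146.0], 0.56, [0.5511, -0.2219])]
pink_point_head [([253.0, 156.0], 0.92, [0.4443, -0.2274]), ([513.0, 129.0], 0.73, [0.6698, -0.2084])]
white_point_head [([345.0, 36.0], 0.93, [0.526, -0.132])]
white_point_head [([347.0, 35.0], 0.91, [0.5264, -0.1329])]
black_point_head [([399.0, 233.0], 0.6, [0.5805, -0.3069])]
black_point_head [([401.0, 228.0], 0.76, [0.5788, -0.2977])]
t 3.8 tcp [ 0.5014 -0.2716  0.2316] zaxis [ 0.  0. -1.] j6 -0.68 turn wz -19.9 shift [25.3 58.7 -0.4]
```

View pics/w1.png

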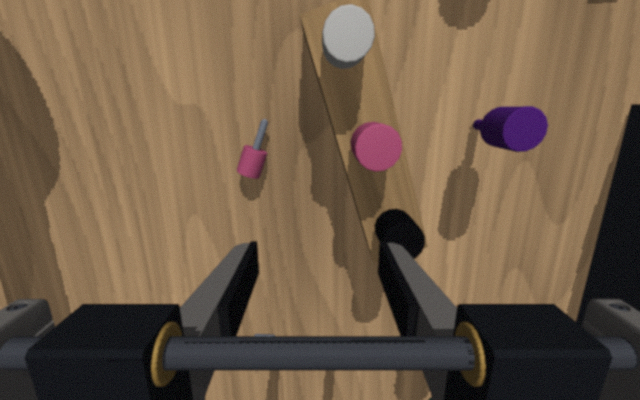

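The wrist view shows the rack pink head's top disc at (378,147), with white at (347,35) and black at (400,232). The small lying pink is at (253,160).

```bash
python3 - <<'E'
from h import *
f=eyes.grab_frame("wrist");im=f["img"].astype(int)
m=((im[...,2]-im[...,1]>70)&(im[...,0]>70)).astype(np.uint8)
n,l,st,c=cv2.connectedComponentsWithStats(m)
for i in range(1,n):
    if st[i,4]>300: print(st[i],c[i].round(1),onz(f,c[i],.112).round(4))
print(onz(f,[378,146],.115).round(4), onz(f,[347,34],.115).round(4))
go([.552,-.222,.232],17)
E
```

```text
[ 355  122   46   48 1680] [377.5 145.7] [ 0.5527 -0.2199  0.112 ]
[238 147  27  30 442] [248.6 161.4] [ 0.4427 -0.2305  0.112 ]
[ 0.5526 -0.2199  0.115 ] [ 0.5266 -0.1351  0.115 ]
t 3.85 tcp [ 0.5014 -0.2716  0.2316] zaxis [ 0.  0. -1.] j6 -0.68 turn wz -18.4 shift [32.7 62.9 -0.4]
```

Emit:
move_arm --pt "0 0 0 0 0 -8.4" --pt "0 0 0 0 0 -8.4" --pt "0 0 0 0 0 -1.6" --pt "17 32 0 0 0 0" --pt "17 31.8 0 0 0 0" --pt "0 0 30 0 0 0" --pt "0 0 30 0 0 0" --pt "0 0 0 0 0 0"

```text
time_s: 4.65
tool_pos: [0.5499, -0.2184, 0.1669]
tcp_rot: [-1.865, -2.517, 0.001]
force: [-1.0, 0.6, -1.9]
width: 0.0699
grip_force: 0.0
```

```bash
python3 - <<'E'
from h import *
f=eyes.grab_frame("wrist");cv2.imwrite("pics/w2.png",f["img"])
im=f["img"].astype(int)
m=((im[...,2]-im[...,1]>70)&(im[...,0]>70)).astype(np.uint8)
n,l,st,c=cv2.connectedComponentsWithStats(m)
for i in range(1,n):
    if st[i,4]>300: print(st[i],c[i].round(1),onz(f,c[i],.112).round(4))
go([.5525,-.2205,.097],17)
E
```

```text
[169 168  39  37 663] [184.8 186.1] [ 0.4541 -0.2124  0.112 ]
[ 294  198   55   66 2593] [322.2 233.6] [ 0.5523 -0.2179  0.112 ]
t 4.7 tcp [ 0.5511 -0.2194  0.1696] zaxis [-0.004  0.003 -1.   ] j6 -0.88 turn wz -0.0 shift [-1.7  1.3 72.6]
```

View pics/w2.png

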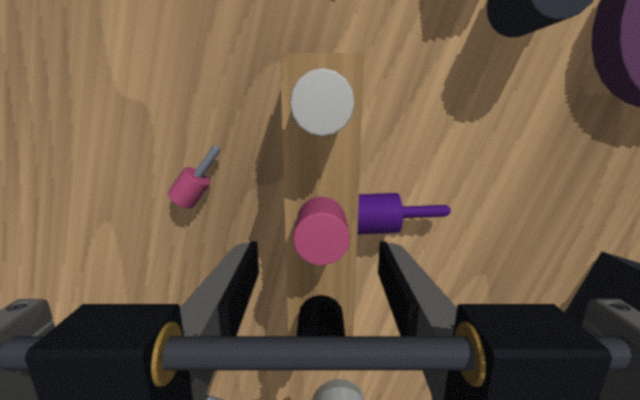

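The wrist view now shows the pink head's top disc at (322,236), centred between the fingers. The purple look-alike at (380,213) lies low on the bench, clear of the fingertips.

Emit:
move_arm --pt "0 0 30 0 0 0" --pt "0 0 25 0 0 0" --pt "0 0 17 0 0 0" --pt "0 0 0 0 0 0" --pt "0 0 0 0 0 0" --pt "0 0 0 0 0 0"

```text
time_s: 5.3
tool_pos: [0.5537, -0.2214, 0.1021]
tcp_rot: [1.866, 2.523, 0.0]
force: [-0.6, -0.7, -1.2]
width: 0.0699
grip_force: 0.0
```

Emit:
move_arm --pt "0 0 0 0 0 0" --pt "0 0 0 0 0 0" --pt "0 0 0 0 0 0" --pt "0 0 0 0 0 0" --pt "0 0 0 0 0 0" --pt "0 0 0 0 0 0" --claw 30 --force 25

```text
time_s: 5.9
tool_pos: [0.5524, -0.2204, 0.0998]
tcp_rot: [1.867, 2.527, 0.0]
force: [-0.4, 0.1, 1.8]
width: 0.0393
grip_force: 25.0
```

Emit:
move_arm --pt "0 0 -15 0 0 0" --pt "0 0 -30 0 0 0" --pt "0 0 -35 0 0 0" --pt "0 0 -35 0 0 0" --pt "0 0 -35 0 0 0" --pt "0 0 0 0 0 0"

```text
time_s: 6.5
tool_pos: [0.555, -0.2219, 0.2568]
tcp_rot: [1.86, 2.517, 0.001]
force: [1.1, -1.2, -0.0]
width: 0.0392
grip_force: 25.0
```

```bash
python3 - <<'E'
from h import *
go([.478,.194,.25],17)
print(arm.sense()["width"],arm.sense()["force"])
E
```

```text
t 6.5 tcp [ 0.555  -0.2219  0.2568] zaxis [ 0.01  -0.006 -1.   ] j6 -0.88 turn wz 0.1 shift [420.3  48.    3.4]
0.0392493300032093 [ 1.05275918 -1.18432721 -0.03329857]
```

Go most of the way (315 mm) and look.

Emit:
move_arm --pt "30 4 0 0 0 0" --pt "45 6 0 0 0 0" --pt "45 6 0 0 0 0" --pt "45 6 0 0 0 0" --pt "45 6 0 0 0 0" --pt "45 6 0 0 0 0" --pt "35 4 0 0 0 0" --pt "25 2 0 0 0 0"

```text
time_s: 7.3
tool_pos: [0.4967, 0.0948, 0.2486]
tcp_rot: [-1.864, -2.527, 0.001]
force: [-0.1, -0.0, -0.6]
width: 0.0395
grip_force: 25.0
```

Emit:
move_arm --pt "0 0 0 0 0 0" --pt "0 0 0 0 0 0" --pt "0 0 0 0 0 0"

```text
time_s: 7.6
tool_pos: [0.4981, 0.0916, 0.2491]
tcp_rot: [-1.868, -2.525, 0.001]
force: [0.2, -0.7, -1.8]
width: 0.0395
grip_force: 25.0
```

```bash
python3 - <<'E'
from h import *
f=eyes.grab_frame("wrist");cv2.imwrite("pics/w3.png",f["img"])
Z=dict(arrow=.022,pocket0=.092,turn_bar=.133,carousel=0,grey_point1_head=.1145)
for n,z in Z.items():
    print(n,[(px(r["centre"]).round(0).tolist(),round(r["confidence"],2),onz(f,px(r["centre"]),z).round(4)[:2].tolist()) for r in finder.landmark_of(n,"wrist")[:6]])
go([.478,.194,.25],17)
E
```

```text
arrow [([298.0, 85.0], 0.57, [0.4454, 0.1883])]
pocket0 [([338.0, 191.0], 0.85, [0.5162, 0.1014]), ([325.0, 89.0], 0.72, [0.4749, 0.1892])]
turn_bar [([441.0, 131.0], 0.9, [0.5755, 0.1837]), ([424.0, 7.0], 0.4, [0.5279, 0.2631])]
carousel [([400.0, 126.0], 0.73, [0.5752, 0.1806])]
grey_point1_head [([426.0, 3.0], 0.56, [0.5319, 0.2722])]
t 7.9 tcp [0.4983 0.0919 0.2495] zaxis [-0. -0. -1.] j6 -0.35 turn wz 0.0 shift [103.6  10.5  -0.5]
```

View pics/w3.png

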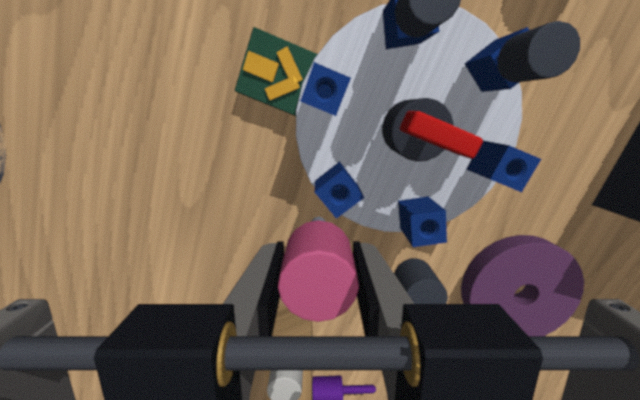

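The wrist view shows the pocket0 hole at (326,88) beside the arrow (285,72). The held pink head's top disc is at (318,285), the red bar at (441,134) and the pocket1 hole at (340,191).

```bash
python3 - <<'E'
from h import *
f=eyes.grab_frame("wrist");im=f["img"]
p=onz(f,[326,88],.092);print("pocket",p.round(4), "p1",onz(f,[340,191],.092).round(4))
s=arm.sense();R=Ro.from_rotvec(s["tcp_rot"]).as_matrix()
for c,z in(([318,286],s["tool_pos"][2]+.0152),([318,217],s["tool_pos"][2]-.078)):
    print("held off (tool mm)",(R.T@(onz(f,c,z)-s["tool_pos"])*1000).round(1))
# bar ends at z=.148
for c in([407,122],[480,148]): print("bar end",onz(f,c,.148).round(4))
go([.4755,.190,.2495],17)
E
```

```text
pocket [0.4757 0.1905 0.092 ] p1 [0.5182 0.1021 0.092 ]
held off (tool mm) [ -0.3  -0.2 -15.2]
held off (tool mm) [ 3.5 -0.1 78. ]
bar end [0.5425 0.1819 0.148 ]
bar end [0.6051 0.1802 0.148 ]
t 7.95 tcp [0.4983 0.092  0.2496] zaxis [-0. -0. -1.] j6 -0.35 turn wz 0.0 shift [1.003e+02 6.900e+00 1.000e-01]
```

Emit:
move_arm --pt "30 2 0 0 0 0" --pt "35 2.5 0 0 0 0" --pt "25 2.5 0 0 0 0" --pt "10.5 0 20 0 0 0" --pt "0 0 20 0 0 0" --pt "0 0 20 0 0 0" --pt "0 0 0 0 0 0" --pt "0 0 0 0 0 0"

```text
time_s: 8.75
tool_pos: [0.4754, 0.1905, 0.1899]
tcp_rot: [-1.867, -2.526, 0.0]
force: [0.3, -0.9, -0.9]
width: 0.0396
grip_force: 25.0
```

```bash
python3 - <<'E'
from h import *
go([.4757,.1905,.122],17)
a=eyes.grab_frame("side");b=eyes.grab_frame("wrist")
c=cv2.resize(a["img"][120:220,220:380],None,fx=4,fy=4,interpolation=3)
cv2.imwrite("pics/s3.png",c)
E
```

```text
t 8.75 tcp [0.4754 0.1905 0.1899] zaxis [-0. -0. -1.] j6 -0.15 turn wz 0.1 shift [-0.1  0.3 67.9]
```

View pics/s3.png

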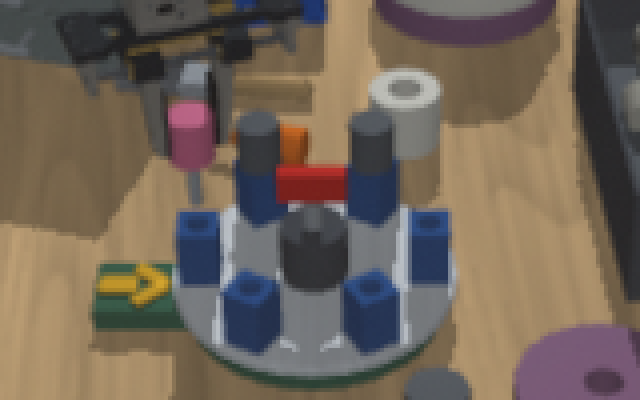

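The side crop shows the shank tip at crop pixel (195,200), just above the pocket0 mouth at (199,222), so they are aligned.

Emit:
move_arm --pt "0 0 6 0 0 0" --pt "0 0 5 0 0 0" --pt "0 0 5 0 0 0" --pt "0 0 5 0 0 0" --pt "0 0 5 0 0 0" --pt "0 0 4 0 0 0" --pt "0 0 0 0 0 0"

```text
time_s: 9.55
tool_pos: [0.4748, 0.1905, 0.1588]
tcp_rot: [-1.867, -2.526, 0.002]
force: [-0.3, -0.2, -1.5]
width: 0.0397
grip_force: 25.0
```

Emit:
move_arm --pt "0 0 7 0 0 0" --pt "0 0 7 0 0 0" --pt "0 0 7 0 0 0" --pt "0 0 6 0 0 0" --pt "0 0 4 0 0 0" --pt "0 0 3 0 0 0" --pt "0 0 0 0 0 0" --pt "0 0 0 0 0 0"

```text
time_s: 10.35
tool_pos: [0.4755, 0.1906, 0.1257]
tcp_rot: [1.867, 2.526, 0.0]
force: [-0.5, 0.1, -1.2]
width: 0.0394
grip_force: 25.0
```

Emit:
move_arm --pt "0 0 1.5 0 0 0" --pt "0 0 1 0 0 0" --pt "0 0 0.5 0 0 0" --pt "0 0 0 0 0 0" --pt "0 0 0 0 0 0"

```text
time_s: 10.85
tool_pos: [0.4754, 0.1906, 0.1226]
tcp_rot: [1.867, 2.527, 0.0]
force: [0.0, 0.4, -1.9]
width: 0.0395
grip_force: 25.0
```

Expected seating is at about z = 0.1218; continue until force appears.

Emit:
move_arm --pt "0 0 0.5 0 0 0" --pt "0 0 0.5 0 0 0" --pt "0 0 0.5 0 0 0" --pt "0 0 0.5 0 0 0" --pt "0 0 0 0 0 0"

```text
time_s: 11.35
tool_pos: [0.4755, 0.1908, 0.1217]
tcp_rot: [-1.867, -2.527, -0.0]
force: [-4.1, -1.3, 7.0]
width: 0.0396
grip_force: 25.0
```

Emit:
move_arm --pt "0 0 0 0 0 0" --pt "0 0 0 0 0 0" --pt "0 0 0 0 0 0" --pt "0 0 0 0 0 0" --pt "0 0 -5 0 0 0" --pt "0 0 -15 0 0 0" --pt "0 0 -35 0 0 0" --pt "0 0 -35 0 0 0" --claw 62

```text
time_s: 12.15
tool_pos: [0.4747, 0.1905, 0.2113]
tcp_rot: [-1.866, -2.526, 0.002]
force: [1.0, -0.1, 0.5]
width: 0.0618
grip_force: 0.0
```

Emit:
move_arm --pt "0 0 -10 0 0 0" --pt "0 0 0 0 0 0" --pt "0 0 0 0 0 0" --claw 50

```text
time_s: 12.45
tool_pos: [0.4746, 0.1905, 0.2192]
tcp_rot: [-1.866, -2.525, 0.002]
force: [-0.6, -0.3, -0.5]
width: 0.0499
grip_force: 0.0
```

```bash
python3 - <<'E'
from h import *
a=eyes.grab_frame("side");f=eyes.grab_frame("wrist")
c=cv2.resize(a["img"][120:220,220:380],None,fx=4,fy=4,interpolation=3)
cv2.imwrite("pics/s4.png",np.vstack([c[:,:640],cv2.resize(f["img"],(320,200)).repeat(1,0) if 0 else np.hstack([cv2.resize(f["img"],(320,200)),np.zeros((200,320,3),np.uint8)])]))
for cam,fr in(("side",a),("wrist",f)):
  for n,z in(("turn_bar",.133),("pink_point_head",.1145)):
    print(cam,n,[(px(r["centre"]).round(0).tolist(),round(r["confidence"],2),onz(fr,px(r["centre"]),z).round(4)[:2].tolist()) for r in finder.landmark_of(n,cam)[:4]])
im=f["img"].astype(int)
for nm,m,z in(("red",(im[...,2]>120)&(im[...,1]<60)&(im[...,0]<60),.146),("pink",(im[...,2]-im[...,1]>70)&(im[...,0]>70),.137)):
    n,l,st,c=cv2.connectedComponentsWithStats(m.astype(np.uint8))
    for i in range(1,n):
        if st[i,4]>300:
            r=cv2.minAreaRect(np.argwhere(l==i)[:,::-1].astype(np.float32))
            P=[onz(f,q,z)[:2].round(4).tolist() for q in cv2.boxPoints(r)]
            print(nm,st[i],c[i].round(1),onz(f,c[i],z).round(4),P)
go([.5755,.1815,.26],80)
E
```

```text
side turn_bar [([294.0, 166.0], 0.75, [0.5637, 0.1787]), ([313.0, 159.0], 0.18, [0.6292, 0.2093])]
side pink_point_head [([270.0, 171.0], 0.54, [0.4817, 0.1784]), ([315.0, 276.0], 0.54, [0.5985, -0.3005]), ([254.0, 290.0], 0.51, [0.4321, -0.3352])]
wrist turn_bar [([434.0, 261.0], 0.93, [0.576, 0.1826]), ([529.0, 184.0], 0.2, [0.6196, 0.2642])]
wrist pink_point_head [([319.0, 211.0], 0.71, [0.4748, 0.1904])]
red [ 401  238   74   53 1988] [436.5 265.5] [0.5728 0.1846 0.146 ] [[0.5393, 0.1754], [0.5384, 0.1992], [0.6039, 0.1946], [0.6066, 0.17]]
pink [ 296  185   49   58 2113] [320.6 215.3] [0.4747 0.1946 0.137 ] [[0.4525, 0.1777], [0.4632, 0.221], [0.4993, 0.2115], [0.49, 0.1666]]
t 12.75 tcp [0.4748 0.1905 0.2195] zaxis [-0.002 -0.    -1.   ] j6 -0.15 turn wz -62.9 shift [-100.7    8.6  -40.7]
```

View pics/s4.png

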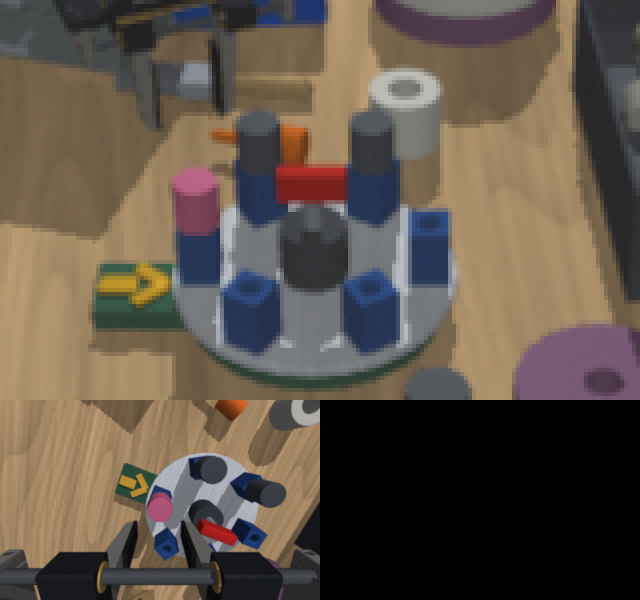

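The point is seated: the side crop shows the pink head resting on its block at (196,200), level with the grey heads. In the wrist view the bar runs along about -4° near (434,261).

Emit:
move_arm --pt "0 0 0 0 0 -8.55" --pt "0 0 0 0 0 -8.55" --pt "0 0 0 0 0 -8.55" --pt "0 0 0 0 0 -8.55" --pt "0 0 0 0 0 -8.55" --pt "0 0 0 0 0 -8.55" --pt "0 0 0 0 0 -8.55" --pt "0 0 0 0 0 -8.55"

```text
time_s: 13.55
tool_pos: [0.4751, 0.1906, 0.2201]
tcp_rot: [-0.115, -3.139, 0.0]
force: [-0.1, 0.0, 0.7]
width: 0.05
grip_force: 0.0
```

Emit:
move_arm --pt "-30 -1 0 0 0 0" --pt "-40 -1 0 0 0 0" --pt "-31 0 0 0 0 0" --pt "0 0 0 0 0 0" --pt "0 0 0 0 0 0" --pt "0 0 0 0 0 0"

```text
time_s: 14.15
tool_pos: [0.5748, 0.1809, 0.2203]
tcp_rot: [-0.123, -3.138, 0.0]
force: [0.9, 0.4, -0.3]
width: 0.0502
grip_force: 0.0
```

```bash
python3 - <<'E'
from h import *
f=eyes.grab_frame("wrist");cv2.imwrite("pics/w5.png",f["img"])
im=f["img"].astype(int)
m=(im[...,2]>120)&(im[...,1]<60)&(im[...,0]<60)
n,l,st,c=cv2.connectedComponentsWithStats(m.astype(np.uint8))
for i in range(1,n):
    if st[i,4]>200:
        r=cv2.minAreaRect(np.argwhere(l==i)[:,::-1].astype(np.float32))
        print(st[i],c[i].round(1),onz(f,c[i],.148).round(4),cv2.boxPoints(r).round(0).tolist(),[onz(f,q,.148)[:2].round(4).tolist() for q in cv2.boxPoints(r)])
print([(px(r["centre"]).round(0).tolist(),onz(f,px(r["centre"]),.133).round(4)[:2].tolist()) for r in finder.landmark_of("turn_bar","wrist")[:2]])
go([.5757,.1815,.135],86)
E
```

```text
[ 307  182   24   77 1618] [318.4 220.4] [0.572  0.1818 0.148 ] [[307.0, 182.0], [330.0, 182.0], [330.0, 258.0], [307.0, 258.0]] [[0.5421, 0.1759], [0.5434, 0.1924], [0.6036, 0.1883], [0.6022, 0.1705]]
[([320.0, 216.0], [0.5739, 0.1827])]
t 14.25 tcp [0.5749 0.181  0.2208] zaxis [-0.  0. -1.] j6 -1.39 turn wz -0.5 shift [-0.8  0.6 85.8]
```

View pics/w5.png

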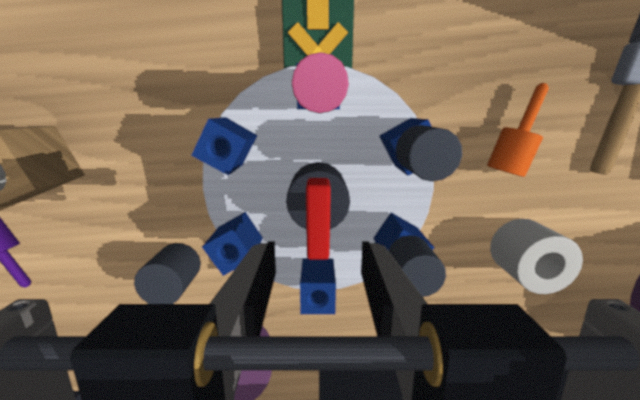

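The wrist view shows the bar upright in the picture at (318,220), centred between the fingers, with the pink point at the arrow (320,82).

Emit:
move_arm --pt "0 0.5 25 0 0 0" --pt "0 0 30 0 0 0" --pt "0 0 20 0 0 0" --pt "0 0 10 0 0 0" --pt "0 0 0 0 0 0" --pt "0 0 0 0 0 0"

```text
time_s: 14.85
tool_pos: [0.5764, 0.1813, 0.1369]
tcp_rot: [0.124, 3.137, 0.0]
force: [0.3, 0.2, 0.8]
width: 0.0501
grip_force: 0.0
```

Emit:
move_arm --pt "0 0 0 0 0 0" --pt "0 0 0 0 0 0" --pt "0 0 0 0 0 0" --pt "0 0 0 0 0 0" --pt "0 0 0 0 0 0" --claw 8 --force 20

```text
time_s: 15.35
tool_pos: [0.5761, 0.1806, 0.136]
tcp_rot: [0.124, 3.139, -0.002]
force: [-1.1, -2.4, 2.0]
width: 0.018
grip_force: 20.0
```

Emit:
move_arm --pt "0 0 0 0 0 2" --pt "0 0 0 0 0 4" --pt "0 0 0 0 0 4" --pt "0 0 0 0 0 4" --pt "0 0 0 0 0 4" --pt "0 0 0 0 0 4" --pt "0 0 0 0 0 4" --pt "0 0 0 0 0 4"

```text
time_s: 16.15
tool_pos: [0.5758, 0.1799, 0.136]
tcp_rot: [0.936, 2.999, -0.004]
force: [-2.7, -6.6, 3.2]
width: 0.0179
grip_force: 20.0
```

Emit:
move_arm --pt "0 0 0 0 0 5" --pt "0 0 0 0 0 5" --pt "0 0 0 0 0 5" --pt "0 0 0 0 0 5" --pt "0 0 0 0 0 4" --pt "0 0 0 0 0 3" --pt "0 0 0 0 0 2" --pt "0 0 0 0 0 1"

```text
time_s: 16.95
tool_pos: [0.5753, 0.1795, 0.136]
tcp_rot: [-1.679, -2.655, 0.006]
force: [-5.0, -6.5, 5.6]
width: 0.0183
grip_force: 20.0
```

```bash
python3 - <<'E'
from h import *
go([.5757,.1815,.135],26)
s=arm.sense();print(s["force"],s["torque"],s["width"])
E
```

```text
t 16.95 tcp [0.5753 0.1795 0.136 ] zaxis [-0.002 -0.003 -1.   ] j6 -0.34 turn wz -0.6 shift [1.7 1.2 1. ]
[-5.04456979 -6.49690915  5.58885644] [-0.99707933  0.53952027  0.07530964] 0.018275078231224224
```

Turned by 60°. Release and retreat; the detent will settle it.

Emit:
move_arm --pt "0 0 0 0 0 0" --pt "0 0 0 0 0 0" --pt "0 0 0 0 0 0"

```text
time_s: 17.25
tool_pos: [0.5753, 0.1795, 0.1359]
tcp_rot: [-1.677, -2.656, 0.006]
force: [-4.9, -7.4, 4.9]
width: 0.0178
grip_force: 20.0
```

Emit:
move_arm --pt "0 0 0 0 0 0" --pt "0 0 0 0 0 0" --pt "0 0 0 0 0 0" --pt "0 0 0 0 0 0" --pt "0 0 -15 0 0 0" --pt "0 0 -35 0 0 0" --pt "0 0 -40 0 0 0" --pt "0 0 -40 0 0 0" --claw 45

```text
time_s: 18.05
tool_pos: [0.5757, 0.1813, 0.2682]
tcp_rot: [1.677, 2.656, 0.001]
force: [1.1, -0.0, 0.4]
width: 0.0448
grip_force: 0.0
```

Emit:
move_arm --pt "0 0 -20 0 0 0" --pt "-40 0 0 0 0 0" --pt "-40 0 0 0 0 0" --pt "0 0 0 0 0 0" --pt "0 0 0 0 0 0" --pt "0 0 0 0 0 0"

```text
time_s: 18.65
tool_pos: [0.61, 0.1098, 0.2861]
tcp_rot: [-1.676, -2.657, -0.001]
force: [0.1, 0.5, 0.5]
width: 0.0449
grip_force: 0.0
```

```bash
python3 - <<'E'
from h import *
f=eyes.grab_frame("wrist");a=eyes.grab_frame("side");b=eyes.grab_frame("top")
cv2.imwrite("pics/e.png",np.vstack([np.hstack([cv2.resize(f["img"],(400,250)),cv2.resize(a["img"][110:235,210:410],(400,250))]),cv2.resize(b["img"][130:280,80:480],(800,300))]))
print(arm.sense()["time_s"])
c=np.array([.5752,.1818])
for n,z in(("pink_point_head",.1145),("grey_point1_head",.1145),("pocket0",.092),("arrow",.022)):
  for r in finder.landmark_of(n,"wrist")[:5]:
    d=onz(f,px(r["centre"]),z)[:2]-c; print(n,px(r["centre"]).round(),round(r["confidence"],2),"rad",np.hypot(*d).round(3),"ang",np.degrees(np.arctan2(d[1],d[0])).round(1))
E
```

```text
18.8
pink_point_head [114. 328.] 0.47 rad 0.348 ang -108.9
grey_point1_head [413.  56.] 0.74 rad 0.102 ang 54.7
pocket0 [228.  56.] 0.82 rad 0.103 ang 174.5
pocket0 [219.  55.] 0.68 rad 0.111 ang 176.5
arrow [220.  55.] 0.72 rad 0.132 ang 176.6
```

View pics/e.png

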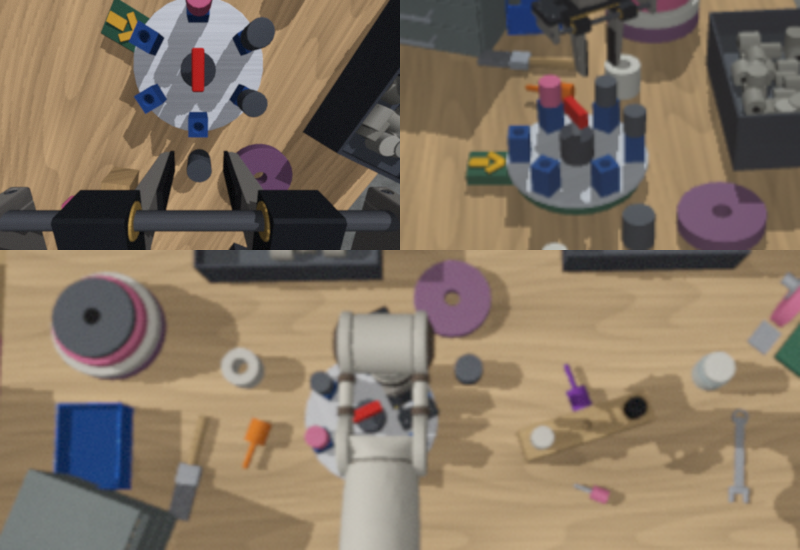

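The pictures show the pink point one click past the arrow at wrist (198,10), with empty pocket1 at the arrow (150,37). Grey point 1 sits at 54.7°, exactly two clicks from the arrow. Everything else is in place and the gripper is clear.

```bash
python3 -c "
from station import arm
print(arm.finish_job())"
```

```text
the job is handed in; nothing more can be done
None
```

The job is handed in: the pink point is seated in its carousel pocket, the carousel is turned one click clockwise with the next empty pocket at the arrow, and the gripper is clear; the three unlisted look-alikes (small pink, purple, orange), which I did not knowingly touch, seem to have tipped over during the run.

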